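# Lock the T-key into the film loader

### The arm

A 6-joint arm with a two-finger parallel gripper is mounted at the origin on the work surface. World frame = base frame: x ahead of the robot, y to its left, z up, the work surface at z = 0. Lengths are in m, angles in rad, forces in N, time in s.
With the tool pointing down it reaches from about 0.325 to 0.9 m from the base axis. Payload 6.1 kg.
Tool frame: the origin (TCP) lies at the very end of the fingers, on their centre line; the grasp point (between the pads) lies 19 mm behind it (grip_depth is the distance from the TCP to the grasp point, in m); z points along the fingers, y is the direction in which the jaws open and shut (so a half turn about z gives the same grasp; the last joint's range is limited). The gripper opens to 87 mm and grips with 3 to 60 N. Pads are 19 mm wide; open, the fingers measure 117 mm over their backs; the gripper's body (75 mm by 190 mm) begins 51 mm behind the grasp point.
Start: joints at [-1.311, 0.22, 1.526, -0, 1.395, -0.126], TCP at [0.235, -0.579, 0.223] pointing down, gripper open.
Joint ranges: [-2.98, 2.98], [-0.91, 2.08], [0.09, 2.57], [-1.24, 4.39], [0.2, 2.65], [-2.68, 2.68]. Speed limits (rad/s): [2.57, 2.57, 3.01, 3.14, 3.14, 3.14].

### API

Orientations are given as a rotation vector (axis times angle).
In Python, from workcell import get_obs, get_image, close_job, grip_depth gives the robot as it stands.
- The arm moves only by the tool arm_command, never from a script. Its arguments are lists of equal length, an entry for each row: "xyz": the shift along the tool's x, y, z as a fraction of full scale, a list of three; "roll": the turn about the tool's z as a fraction of full scale. In form: {"xyz": [[tx, ty, tz], ...], "roll": [roll, ...]}. A call has 1 to 5 rows; each row is the pose to reach, as a shift and turn from the pose commanded when the call began, along the tool's axes at that moment; what a row does not reach only later rows make up. Full scale, the value 1, is 0.25 m for a shift and 0.5 rad for a turn. A row lasts 1/12 s, in which the tool goes at most 41.7 mm and 7.16 degrees, less where a joint would pass 70% of its speed; a pose out of reach is approached as far as the arm can. A call with a number of a shift or a turn outside -1 to 1 is refused whole. A call with a gripper value outside its range is refused whole. "jaw" is the opening, from -1 (shut) to 1 (fully open), so that 0 is half open, set as the call begins (left out, the last holds). The fingers move at their own pace and stop on an object; the grip force is fixed at half the most. Time passes only in rows, so rows that repeat a pose let the fingers close. It gives the time, the measured TCP pose, the force and the opening at its end, in the units of the state.
- get_obs(): the state, without advancing time (a new reading comes with each control period).
- get_image(name): name is "side" or "top" or "wrist"; returns a dict with "color" (384x512x3 uint8, red, green, blue), "K" (3x3 intrinsics, pixels), "eye" and "orientation" of the camera in the world. Camera axes: x right, y down, z forward; pixel columns grow to the right and rows downward; lengths in m; the calibration is good to about 2 mm. A picture is of the moment at which its call begins. There is no depth.
- close_job(): hands the job in, once; it reports no verdict.
The state is a dict: "time_s": time; "joint_positions": joint angles; "qd": joint speeds; "joint_efforts": joint torques, N m; "tcp_pos": TCP position; "tool_rot": TCP orientation; "contact_force": force on the tool from outside, world axes, zero at the start; "wrist_torque": the same for the moment, N m; "finger_gap": finger opening in m.
Only numpy, scipy, OpenCV 4.12 (cv2) and the standard library are available. Lean on these libraries where they do the work, as an engineer would, in place of code of your own. Each camera call takes 0.05 s, during which the arm holds its last target.

### The job

Take the T-handled steel key out of the open black canister, pass its T-foot down through the slot in the steel plate on top of the grey film loader, press it down against the spring and turn it a quarter turn either way, then let go so that the spring lifts it into its locked seat across the slot. Press gently (the key must never bear on the loader with more than 30 N) and do not shift or knock over the canisters or the other things on the shelf.

Things in the scene. Friction and masses are not known exactly. Their poses are not given: they have to be found in the camera images.
- key_grip (a point): Centre of the handle bar of the steel key (about 70 g). z up along the key, x along the bar, which is 36 (x) x 12 (y) x 18 (z) mm. Below this point: bar underside at 9 mm, 8 mm thick neck, round collar 36 mm across from 23 to 27 mm. At the start the key stands upright in the open canister, collar on its rim, bar free above. Grip the bar across its 12 mm width.
- key_foot (a point): Centre of the key's T-foot, on the key's axis 40 mm below key_grip, same axes. The foot is 22 (x, parallel to the handle bar) x 8 (y) x 6 (z) mm, underside 43 mm below key_grip; a round shank 8 mm thick and 10 mm long joins it to the collar above.
- loader: Film loader, a grey box fixed to the shelf, 130 (x) x 110 (y) x 62 mm high; origin at the centre of its underside. On top lies a steel plate, 60 (x) x 92 (y) x 4 mm, with one slot right through it, 25 mm long (x) and 10 mm wide (y). A black knob on the +y side and a black film gate on the -y side.
- loader_top (a point): Point on the loader's axis at the height of the plate's upper face, 66 mm above the shelf; x along the slot. The plate is a loose sliding fit in y: the slot's centre lies anywhere up to 10 mm to either side of this point in y (0 in x), and this offset is not reported: find it by feel or by looking. The plate shifts only if pushed sideways along y with over 4 N.
- loader_seat (a point): 7 mm below loader_top: height of key_foot when locked. Ridges under the plate reach 7.5 mm below its upper face and leave free the slot and a seat 12 mm wide at right angles to it. The foot turns only with its underside over 13.5 mm below the upper face. Turned 90 degrees (within 8) and freed, the spring lifts it into the seat; the collar is then 6 mm above the plate.
- loader_pad (a point): 8 mm below loader_top: top of the flat sprung pad inside the loader, as unloaded (this point does not move with it). It pushes up with about 3.6 N plus 0.6 N for each mm it is pushed down. The key's collar meets the plate, a hard stop, when the foot's underside is 16 mm below the plate's upper face (about 8.5 N of spring).
- can_open: Open black plastic film canister, 31 mm across, 50 mm high, loose, holding the key at the start; origin at the centre of its underside.
- can_closed: Closed black film canister with cap, 34 mm across, 52 mm high, bystander; origin at the centre of its underside. Either canister may be the nearer one.
- camera: Silver plastic film camera 125 mm wide (y), 40 mm deep, 76 mm high, lens towards -x, bystander; origin at the centre of its underside.
- tin: Round aluminium tin with screw lid, 67 mm across, 42 mm high, bystander; origin at the centre of its underside.
- torch: Press button torch lying along its x, 130 mm long, 28 mm thick, bystander; origin at the centre of its underside.
- opener: Flat steel cassette opener lying along its x, 120 mm long, 8 mm thick, bystander; origin near the middle of its underside.
- coaster: White ceramic coaster, 96 mm across, 8 mm thick, bystander; origin at the centre of its underside.
There are look-alikes about, which are no part of the job. There is more than one size of the part that bears key_grip; the job needs the smallest. What is shaped like the can_open but blue is not meant.

How it is judged:
On the way, in this order (a step that is already met when the one before it is completed fails the run):
1. the key is lifted out of the canister (z of key_foot in the frame of can_open above 0.055 m and distance of key_grip from where it was at the start of the episode above 0.015 m), for 0.1 s.
2. the T-foot is passed through the slot and pressed below the ridges, still lying along the slot (z of key_foot in the frame of loader_top below -0.0095 m and x of key_foot in the frame of loader_top between -0.006 and 0.006 m and y of key_foot in the frame of loader_top between -0.015 and 0.015 m and angle between the x axis of key_foot and the x axis of loader_top, either way round below 0.3 rad), for 0.05 s.
At the end, for the whole second after the job is handed in: The key is released and stands upright (within 0.12 rad) in the slotted plate, T-foot at right angles to the slot (within 0.2 rad) and risen into its seat: key_foot 5.5 to 9 mm below loader_top, within 6 mm of it in the loader's x and 15 mm in its y (z of key_foot in the frame of loader_top between -0.009 and -0.0055 m and x of key_foot in the frame of loader_top between -0.006 and 0.006 m and y of key_foot in the frame of loader_top between -0.015 and 0.015 m and angle between the x axis of key_foot and the y axis of loader_top, either way round below 0.2 rad and angle between key_foot's own z axis and vertical below 0.12 rad and contact force between the fingers and anything else below 0.1 N); the robot touches nothing.
It fails at once if the key bears on the loader with more than 30 N (contact force between key and loader above 30 N).
It fails at once if a canister or another thing on the shelf is shifted by more than 30 mm or a canister is knocked over (distance of any of can_open, can_closed, camera, tin, torch, opener, coaster from where it was at the start of the episode above 0.03 m or angle between any of can_open, can_closed's own z axis and vertical above 0.6 rad).
It also fails if it takes over 72 s, if anything falls off the work surface, if the arm or the gripper's body presses on something with over 40 N, if the wrist force passes 120 N, or if a joint passes its speed limit or range.

## Working session

There is one attempt and no reset: what is moved stays moved. The work goes in short steps, Python scripts to look and compute and a tool call to move; the robot and the scene stay as the last step left them, time stands still between calls to the robot, and variables do not carry over. Pictures are saved under pics/ and viewed, and the job is handed in when it is done.

Besides the shell and the picture viewer there is one more tool, called after ">>>" as name(argument=value, ...) on one line, values as JSON. arm_command: Moves the arm, as the interface text tells. Shift numbers are shares of 0.25 m and turn numbers shares of 0.5 rad, none past 1 either way. Its arguments: {"type":"object","properties":{"xyz":{"type":"array"},"roll":{"type":"array"},"jaw":{"type":"number"}},"required":["xyz","roll"]}

```bash
ls; mkdir -p pics
cat > h.py <<'E'
import numpy as np, cv2
from scipy.spatial.transform import Rotation as R
from workcell import get_obs, get_image, close_job, grip_depth
E
python3 - <<'E'
from h import *
o=get_obs(); print(o, grip_depth)
for n in ["side","top","wrist"]:
    im=get_image(n); cv2.imwrite(f"pics/{n}0.png",im["color"][:,:,::-1]); print(n,im["K"].tolist(),im["eye"],im["orientation"])
    np.savez(f"pics/{n}0.npz",**im)
E
```

```text
pics
{'time_s': 0.0, 'joint_positions': array([-1.31107610e+00,  2.21249378e-01,  1.52760867e+00, -1.95073345e-05,
        1.39467834e+00, -1.26085634e-01]), 'qd': array([ 0.0009855 ,  0.0012032 ,  0.00044918, -0.00031726, -0.00038344,
       -0.00106533]), 'joint_efforts': array([ 4.63149809e-04, -4.94613898e+01, -3.87372959e+01,  7.00227264e-02,
        5.69622091e-02, -1.18144126e-04]), 'tcp_pos': array([ 0.2350304 , -0.57846036,  0.22142413]), 'tool_rot': array([-3.08141872e+00, -6.01904649e-01,  2.33807306e-04]), 'contact_force': array([-0.13048253, -0.45517781,  0.18653278]), 'wrist_torque': array([-0.01305278,  0.01772703, -0.00799023]), 'finger_gap': 0.08678054314265152} 0.0187
side [[495.07388336479573, 0.0, 260.74376727458844], [0.0, 495.07388336479573, 188.64216091984665], [0.0, 0.0, 1.0]] [0.5388617  0.93794758 0.68571499] [-0.09939748  2.71447372 -1.52927451]
top [[354.2848920677229, 0.0, 251.29826370209702], [0.0, 354.2848920677229, 188.804381245198], [0.0, 0.0, 1.0]] [ 0.44868057 -0.02991308  1.07059653] [-2.12981352  2.17673147 -0.16540186]
wrist [[306.9408611030981, 0.0, 255.22190857085954], [0.0, 306.9408611030981, 188.9684066838575], [0.0, 0.0, 1.0]] [ 0.31266297 -0.54539599  0.38332205] [ 2.3889517  -1.6068325  -0.25240872]
```

View pics/top0.png

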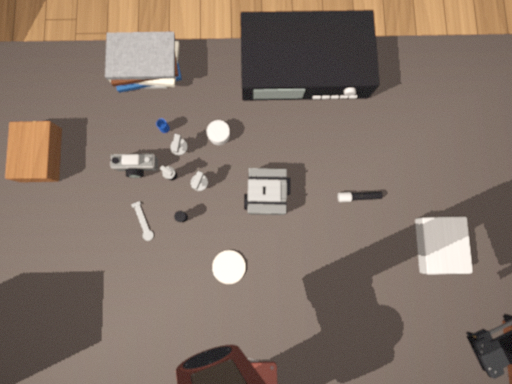

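View pics/side0.png

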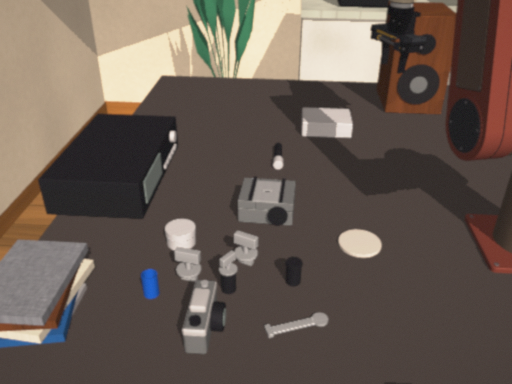

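View pics/wrist0.png

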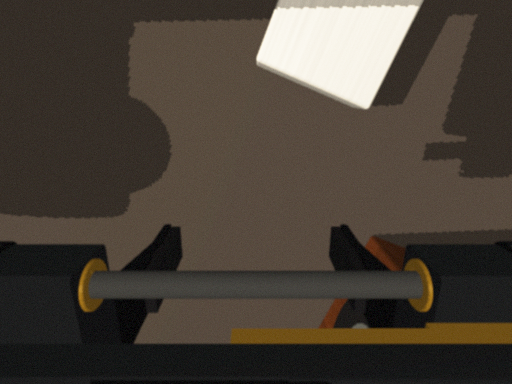

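The top view shows three keys, at about (178,145), (168,172) and (200,181). In the side view the one at (229,264) stands on a black canister. The loader is at about (267,190) in the top view. I'll enlarge these areas.

```bash
cat >> h.py <<'E'
def ld(f): return dict(np.load(f))
def ray(im,u,v):
    Rm=R.from_rotvec(im["orientation"]).as_matrix()
    d=Rm@np.linalg.solve(im["K"],[u,v,1.]); return np.array(im["eye"]),d
def onz(im,u,v,z):
    e,d=ray(im,u,v); return e+d*(z-e[2])/d[2]
def tri(rs):
    A=np.zeros((3,3));b=np.zeros(3)
    for e,d in rs:
        d=d/np.linalg.norm(d);P=np.eye(3)-np.outer(d,d);A+=P;b+=P@e
    x=np.linalg.solve(A,b); return x,[float(np.linalg.norm((np.eye(3)-np.outer(d,d)/(d@d))@(x-e))) for e,d in rs]
def proj(im,p):
    Rm=R.from_rotvec(im["orientation"]).as_matrix(); c=im["K"]@(Rm.T@(np.array(p)-im["eye"])); return c[:2]/c[2]
def crop(im,x0,y0,w,h,s,name):
    c=im["color"][y0:y0+h,x0:x0+w,::-1]; cv2.imwrite(name,cv2.resize(c,None,fx=s,fy=s,interpolation=cv2.INTER_CUBIC))
def snap(n,name):
    im=get_image(n); np.savez(f"pics/{name}.npz",**im); cv2.imwrite(f"pics/{name}.png",im["color"][:,:,::-1]); return im
E
python3 - <<'E'
from h import *
t=ld("pics/top0.npz"); s=ld("pics/side0.npz")
crop(t,140,110,160,120,5,"pics/tc.png"); crop(s,160,160,160,120,5,"pics/sc.png")
E
```

```text
(no output)
```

View pics/tc.png

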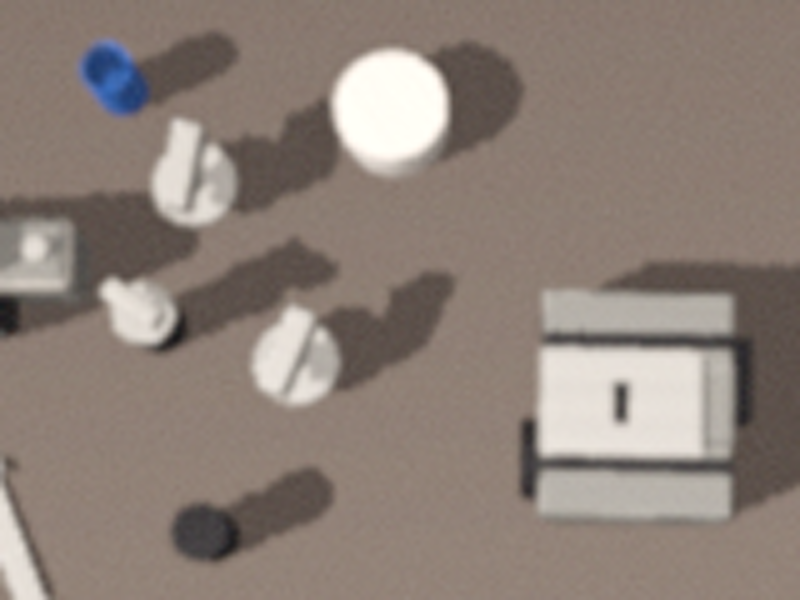

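View pics/sc.png

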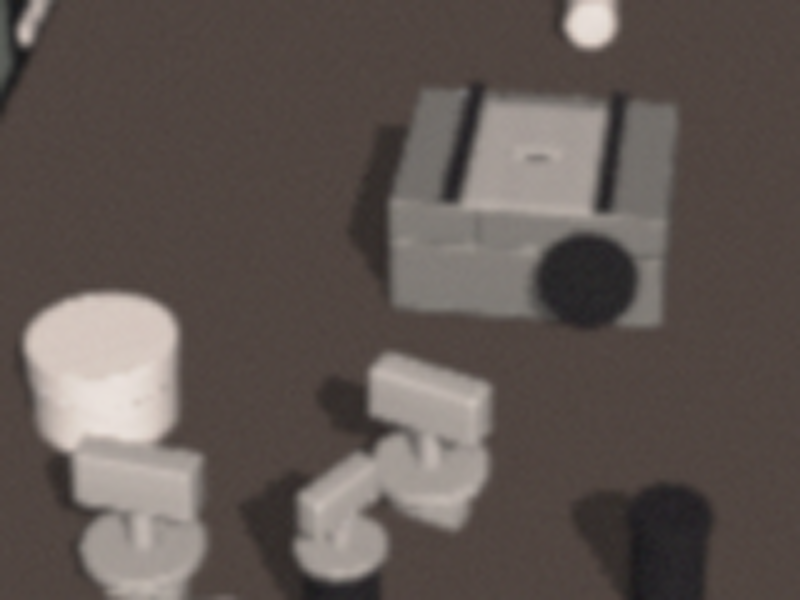

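Run:
```python
from h import *
t=ld("pics/top0.npz"); s=ld("pics/side0.npz"); w=ld("pics/wrist0.npz")
print("collar",tri([ray(t,169.4,172.8),ray(s,228,269)]))
print("bar",tri([ray(t,166.8,171),ray(s,228,259.4)]))
print("slot",tri([ray(t,264.2,190.4),ray(s,267.6,191)]), onz(t,264.2,190.4,.066),onz(s,267.6,191,.066))
T=R.from_rotvec([-3.08141872e+00, -6.01904649e-01,  2.3e-04]).as_matrix(); p=[ 0.2350304 , -0.57846036,  0.22142413]
print("Tool",T.round(3)); print("cam in tool", T.T@(w["eye"]-p), "\n",(T.T@R.from_rotvec(w["orientation"]).as_matrix()).round(3))
# loader: corners in top at z=.062
for u,v in [(543,292),(733,292),(733,518),(540,515)]: print(onz(t,140+u/5,110+v/5,.062))
print("closedcan",onz(t,140+205/5,110+532/5,.052),"key2",onz(t,140+195/5,110+185/5,.06),onz(t,140+295/5,110+365/5,.06))
```

```text
collar (array([0.64693176, 0.19522401, 0.04714242]), [9.730409141009641e-05, 9.73040914098843e-05])
bar (array([0.64669617, 0.19700948, 0.07288591]), [0.0005274344834382621, 0.0005274344834382735])
slot (array([ 0.58590535, -0.08039843,  0.06154766]), [0.0010408855938666593, 0.0010408855938667705]) [ 0.58634501 -0.08022389  0.066     ] [ 0.58453649 -0.07286139  0.066     ]
Tool [[ 0.926  0.376 -0.001]
 [ 0.376 -0.926  0.002]
 [ 0.    -0.002 -1.   ]]
cam in tool [ 0.08440542 -0.00173259 -0.16187565] 
 [[ 0.    -0.953 -0.301]
 [ 1.     0.001 -0.002]
 [ 0.002 -0.301  0.953]]
[ 0.65221642 -0.0369647   0.062     ]
[ 0.64996073 -0.14723978  0.062     ]
[ 0.518816   -0.14243787  0.062     ]
[ 0.52292031 -0.03248354  0.062     ]
closedcan [0.51808736 0.1597076  0.052     ] key2 [0.72051198 0.16515996 0.06      ] [0.61267187 0.10694749 0.06      ]
```

Both cameras agree on the geometry: key at about (0.647, 0.196) with collar height about 0.05, slot at about (0.586, −0.08). I'll move toward the loader for a wrist view.

>>> arm_command(xyz=[[0.13,-0.08,0],[0.27,-0.17,0],[0.4,-0.26,0],[0.54,-0.35,0],[0.67,-0.43,0]], roll=[0.15,0.3,0.45,0.6,0.77], jaw=-0.3)

```text
time_s: 0.57
tcp_pos: [0.3505, -0.4143, 0.2221]
tool_rot: [-3.141, 0.005, 0.0]
contact_force: [0.6, 0.3, -0.3]
finger_gap: 0.0615
```

>>> arm_command(xyz=[[0.09,-0.13,0],[0.19,-0.26,0],[0.28,-0.4,0],[0.38,-0.53,0],[0.46,-0.66,0]], roll=[0,0,0,0,0])

```text
time_s: 0.98
tcp_pos: [0.4659, -0.2493, 0.2225]
tool_rot: [-3.142, -0.002, -0.001]
contact_force: [1.7, 0.4, 0.5]
finger_gap: 0.0332
```

>>> arm_command(xyz=[[0.09,-0.13,0],[0.19,-0.26,0],[0.28,-0.4,0],[0.38,-0.53,0],[0.44,-0.64,0]], roll=[0,0,0,0,0])

```text
time_s: 1.4
tcp_pos: [0.5761, -0.0886, 0.2223]
tool_rot: [-3.141, -0.003, -0.001]
contact_force: [0.4, 0.2, 0.2]
finger_gap: 0.0304
```

Run:
```python
from h import *
im=snap("wrist","w1"); o=get_obs(); print(o["tcp_pos"],o["tool_rot"],o["joint_positions"].round(3), o["finger_gap"],im["eye"])
```

```text
[ 0.57754187 -0.08409495  0.22225168] [-3.13778676e+00 -7.53401786e-03 -2.48521623e-03] [-0.282  0.122  1.639  0.004  1.381  1.283] 0.030507545554889576 [ 0.65974325 -0.08652666  0.38413903]
```

View pics/w1.png

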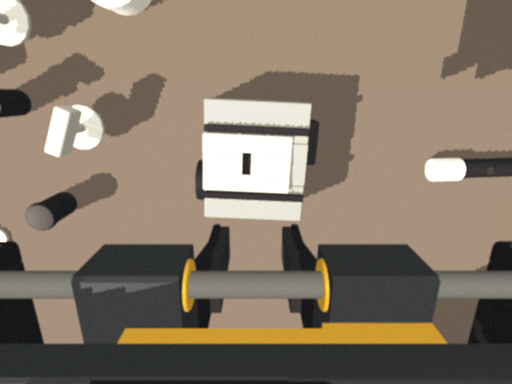

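Run:
```python
from h import *
im=ld("pics/w1.npz"); crop(im,190,90,140,140,5,"pics/w1c.png")
g=cv2.cvtColor(im["color"],cv2.COLOR_RGB2GRAY)
m=(g[145:180,225:270]<90).astype(np.uint8)
n,l,st,ce=cv2.connectedComponentsWithStats(m); print([(st[i].tolist(),ce[i]+[225,145]) for i in range(n)])
```

```text
[([0, 0, 45, 35, 1435], array([247.09756098, 161.85365854])), ([18, 9, 7, 20, 140], array([246. , 163.5]))]
```

View pics/w1c.png

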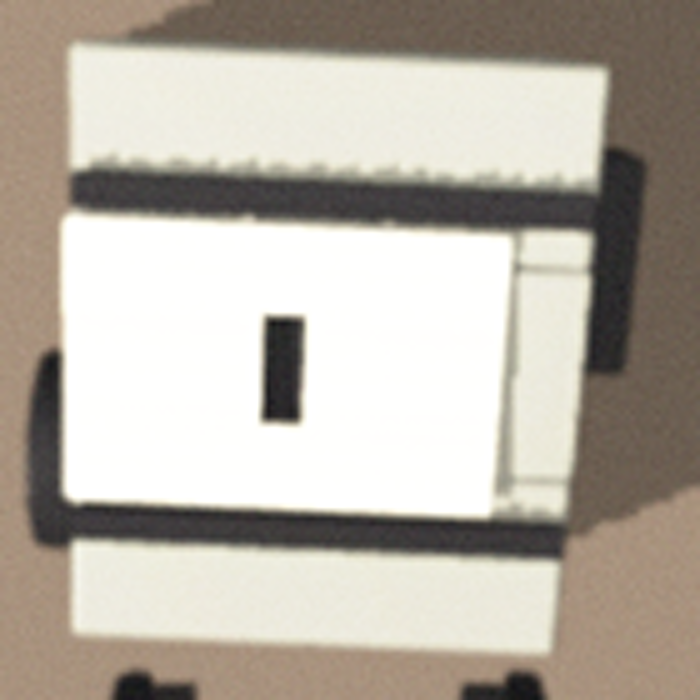

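Run:
```python
from h import *
im=ld("pics/w1.npz"); t=ld("pics/top0.npz"); s=ld("pics/side0.npz")
f=lambda u,v,z:onz(im,190+u/5-.4,90+v/5-.4,z)
P=[f(*p,.062)[:2] for p in [(72,44),(608,68),(552,652),(72,634)]]
Q=[f(*p,.066)[:2] for p in [(63,214),(513,236),(492,516),(63,500)]]
S=[f(*p,.066)[:2] for p in [(264,316),(304,318),(300,422),(262,420)]]
for n,q in [("loader",P),("plate",Q),("slot",S)]:
    q=np.array(q); print(n,"c",q.mean(0).round(4),"sides",[np.linalg.norm(q[i]-q[(i+1)%4]).round(4) for i in range(4)])
    for a,b in [(3,0),(2,1)]: d=q[a-0]-q[b]; d=-d; print(" xdir yaw",np.arctan2(d[1],d[0]).round(3))
    for a,b in [(1,0),(2,3)]: d=q[b]-q[a]; print(" ydir yaw",np.arctan2(-d[0],d[1]).round(3))
print("slot tri",tri([ray(im,246,163.5),ray(t,264.2,190.4),ray(s,267.6,191)]),tri([ray(im,246,163.5),ray(t,264.2,190.4)]))
```

```text
loader c [ 0.587  -0.0853] sides [np.float64(0.1083), np.float64(0.1281), np.float64(0.109), np.float64(0.1285)]
 xdir yaw -0.048
 xdir yaw -0.042
 ydir yaw -0.041
 ydir yaw -0.037
plate c [ 0.5871 -0.0762] sides [np.float64(0.0927), np.float64(0.0609), np.float64(0.0935), np.float64(0.0618)]
 xdir yaw -0.05
 xdir yaw -0.037
 ydir yaw -0.046
 ydir yaw -0.036
slot c [ 0.5873 -0.0761] sides [np.float64(0.0084), np.float64(0.0225), np.float64(0.0081), np.float64(0.0225)]
 xdir yaw -0.029
 xdir yaw -0.041
 ydir yaw -0.048
 ydir yaw -0.051
slot tri (array([ 0.58603635, -0.07813293,  0.06294186]), [0.0022696759023662235, 0.002349812974488616, 0.0012728677853067582]) (array([ 0.58681907, -0.07812939,  0.06597992]), [0.0021474849127141407, 0.0021474849127141884])
```

>>> arm_command(xyz=[[0.03,-0.13,0],[0.06,-0.26,0],[0.1,-0.4,0],[0.13,-0.53,0],[0.15,-0.62,0]], roll=[-0.17,-0.34,-0.51,-0.68,-0.87])

```text
time_s: 1.87
tcp_pos: [0.612, 0.0665, 0.2222]
tool_rot: [-3.065, -0.687, 0.0]
contact_force: [0.0, -0.2, -0.1]
finger_gap: 0.0304
```

```bash
cat >> h.py <<'E'
def goto(p,phi=None):
    o=get_obs(); M=R.from_rotvec(o["tool_rot"]).as_matrix(); d=M.T@(np.array(p)-o["tcp_pos"])
    ph=np.arctan2(M[1,0],M[0,0]); print("tcp",o["tcp_pos"].round(4),"phi",ph.round(4),"tilt",M[:,2].round(4),"F",o["contact_force"].round(2),"t",o["time_s"],"gap",o["finger_gap"])
    print("shift frac",(d/.25).round(4), "roll frac",None if phi is None else ((ph-phi)/.5))
E
python3 - <<'E'
from h import *
goto([.647,.196,.222],np.radians(50))
E
```

```text
tcp [0.612  0.0665 0.2222] phi 0.4413 tilt [-5.e-04  8.e-04 -1.e+00] F [ 0.02 -0.24 -0.14] t 1.8667 gap 0.030437009300885307
shift frac [ 0.3477 -0.4087  0.001 ] roll frac -0.8626748764318765
```

>>> arm_command(xyz=[[0.09,-0.1,0],[0.17,-0.2,0],[0.26,-0.3,0],[0.34,-0.4,0],[0.34,-0.4,0]], roll=[-0.17,-0.34,-0.51,-0.68,-0.86])

```text
time_s: 2.28
tcp_pos: [0.6469, 0.1958, 0.2218]
tool_rot: [-2.844, -1.329, -0.001]
contact_force: [-0.3, -0.3, -0.7]
finger_gap: 0.0305
```

>>> arm_command(xyz=[[0,0,0]], roll=[0])

```text
time_s: 2.37
tcp_pos: [0.6465, 0.192, 0.2217]
tool_rot: [-2.847, -1.326, 0.002]
contact_force: [-0.8, 0.3, 1.2]
finger_gap: 0.031
```

Run:
```python
from h import *
im=snap("wrist","w2"); goto([.647,.196,.222],np.radians(50)); crop(im,176,100,160,120,5,"pics/w2c.png")
```

```text
tcp [0.6465 0.1907 0.2218] phi 0.8656 tilt [-1.2e-03 -6.0e-04 -1.0e+00] F [ 0.06 -1.04  0.49] t 2.4167 gap 0.030137118463786784
shift frac [ 0.0175 -0.0122 -0.001 ] roll frac -0.01417111443480823
```

View pics/w2.png

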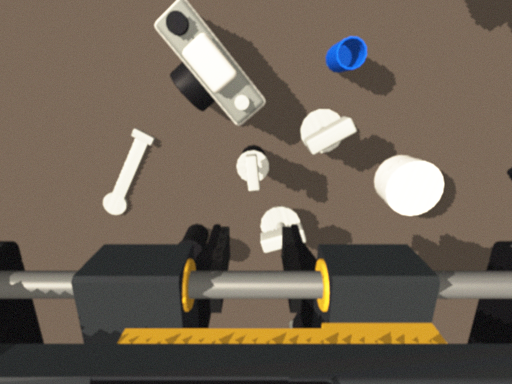

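View pics/w2c.png

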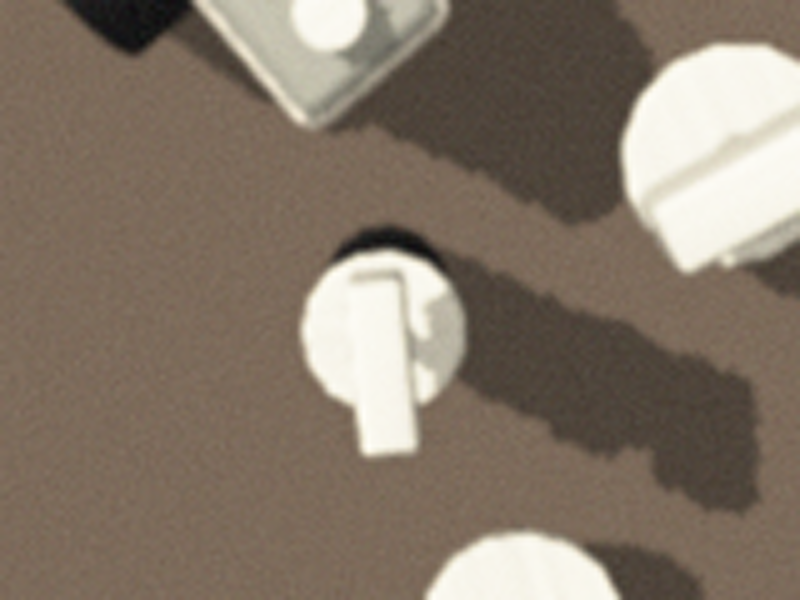

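```bash
python3 - <<'E'
from h import *
im=ld("pics/w2.npz"); t=ld("pics/top0.npz"); s=ld("pics/side0.npz")
f=lambda u,v,z:onz(im,176+u/5-.4,100+v/5-.4,z)
for z in (.08,.086,.09):
    q=np.array([f(*p,z)[:2] for p in [(350,281),(402,281),(418,450),(362,456)]])
    d=(q[0]+q[1]-q[2]-q[3])/2; print(z,q.mean(0).round(4),"len",np.linalg.norm(d).round(4),"wid",np.linalg.norm(q[0]-q[1]).round(4),np.linalg.norm(q[2]-q[3]).round(4),"yaw",np.arctan2(d[1],d[0]).round(3))
c=f(383,331,.054); print("collar",c, "r",np.linalg.norm(f(302,331,.054)-f(466,331,.054)))
print(tri([ray(im,176+383/5-.4,100+331/5-.4),ray(t,169.4,172.8),ray(s,228,269)]))
E
python3 - <<'E'
from h import *
t=ld("pics/top0.npz"); s=ld("pics/side0.npz")
crop(t,155,155,30,30,16,"pics/tc2.png");crop(s,210,240,40,40,14,"pics/sc2.png")
E
```

```text
0.08 [0.6468 0.1997] len 0.0363 wid 0.0104 0.0117 yaw 0.948
0.086 [0.6478 0.2009] len 0.0356 wid 0.0102 0.0115 yaw 0.948
0.09 [0.6486 0.2016] len 0.0351 wid 0.0101 0.0113 yaw 0.948
collar [0.64764261 0.201236   0.054     ] r 0.03605224075122764
(array([0.6467362 , 0.19727615, 0.04743964]), [0.002797024767629011, 0.002073979356652498, 0.0011316155512147443])
```

View pics/sc2.png

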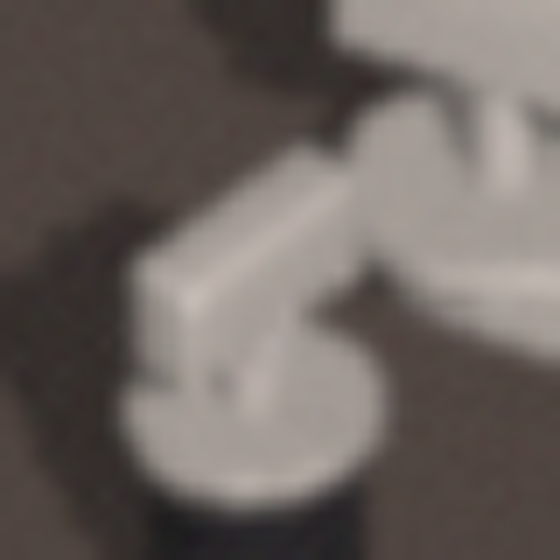

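View pics/tc2.png

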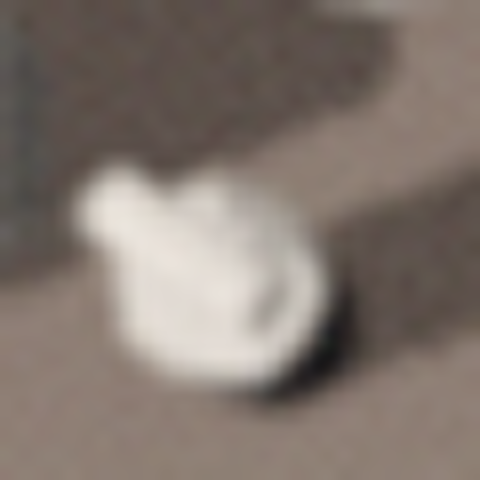

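>>> arm_command(xyz=[[0,0,0],[0,0,0],[0,0,0]], roll=[-0.15,-0.15,-0.15])

```text
time_s: 2.67
tcp_pos: [0.6468, 0.1891, 0.2225]
tool_rot: [2.804, 1.417, -0.001]
contact_force: [0.2, 0.4, -0.0]
finger_gap: 0.0303
```

Run:
```python
from h import *
goto([.647,.196,.222],.948)
im=snap("wrist","w3"); goto([.647,.196,.222],.948); crop(im,176,100,160,120,5,"pics/w3c.png")
```

```text
tcp [0.6468 0.1891 0.2225] phi 0.9358 tilt [-3.e-04 -3.e-04 -1.e+00] F [ 0.18  0.45 -0.02] t 2.6667 gap 0.030348911840800154
shift frac [ 0.0228 -0.0158  0.0018] roll frac -0.024449189507978586
tcp [0.6469 0.1892 0.2226] phi 0.9361 tilt [-1.e-04 -2.e-04 -1.e+00] F [-0.66  0.05  0.91] t 2.7167 gap 0.030368931886381578
shift frac [ 0.0224 -0.0157  0.0022] roll frac -0.023814652215648824
```

View pics/w3c.png

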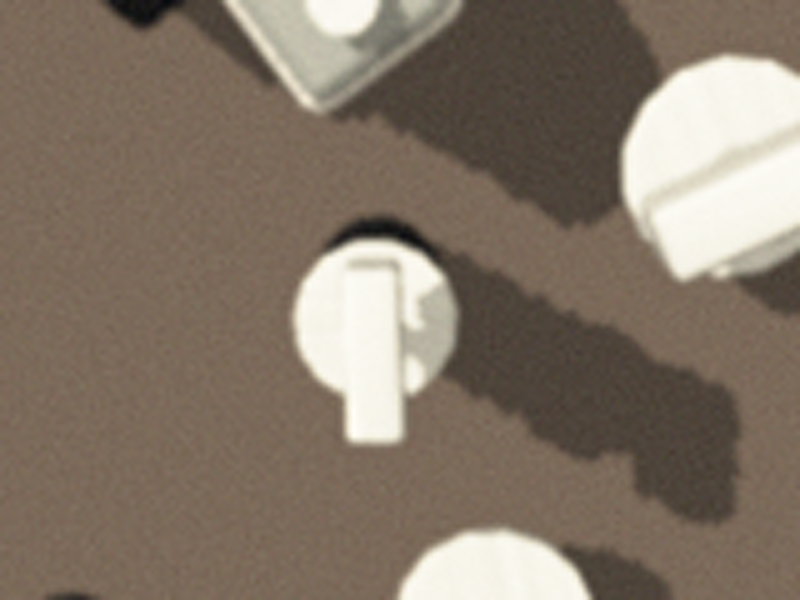

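Run:
```python
from h import *
im=ld("pics/w3.npz"); t=ld("pics/top0.npz"); s=ld("pics/side0.npz"); print(im["eye"])
o=get_obs();M=R.from_rotvec(o["tool_rot"]).as_matrix(); print(M.T@(im["eye"]-o["tcp_pos"]))
f=lambda u,v,z:onz(im,176+u/5-.4,100+v/5-.4,z)
for z in (.08,.086,.09):
    q=np.array([f(*p,z)[:2] for p in [(345,270),(401,270),(404,440),(344,440)]])
    d=(q[0]+q[1]-q[2]-q[3])/2; print(z,q.mean(0).round(4),"len",np.linalg.norm(d).round(4),"yaw",np.arctan2(d[1],d[0]).round(3))
c=f(376,320,.054); print("collar",c)
print(tri([ray(im,176+376/5-.4,100+320/5-.4),ray(s,228,269)]),tri([ray(im,176+376/5-.4,100+320/5-.4),ray(t,169.2,172.8)]))
sc=lambda u,v:ray(s,210+u/14-.5,240+v/14-.5)
# bar top centre in side view: corners (140,262),(185,305),(355,185),(300,148)
print("bartop",tri([ray(im,176+374/5-.4,100+353/5-.4),sc(245,225)]))
```

```text
[0.6965455  0.25834715 0.38419957]
[ 0.08513474 -0.0010027  -0.16166801]
0.08 [0.6467 0.1998] len 0.0357 yaw 0.937
0.086 [0.6477 0.201 ] len 0.035 yaw 0.937
0.09 [0.6484 0.2017] len 0.0345 yaw 0.937
collar [0.64782868 0.20110003 0.054     ]
(array([0.64685916, 0.20044459, 0.05137964]), [0.0006052741609742392, 0.0006052741609741024]) (array([0.64696677, 0.19799778, 0.04122254]), [0.0013541817959616285, 0.0013541817959615789])
bartop (array([0.64768323, 0.20119272, 0.0852967 ]), [0.0004248185139841691, 0.00042481851398441925])
```

Run:
```python
from h import *
goto([.6477,.2010,.060],.937)
```

```text
tcp [0.6469 0.1892 0.2226] phi 0.9361 tilt [-1.e-04 -2.e-04 -1.e+00] F [-0.66  0.05  0.91] t 2.7167 gap 0.030368931886381578
shift frac [ 0.0403 -0.0253  0.6502] roll frac -0.0018146522156490263
```

>>> arm_command(xyz=[[0.04,-0.025,0],[0.04,-0.025,0.1],[0.04,-0.025,0.2],[0.04,-0.025,0.3],[0.04,-0.025,0.36]], roll=[0,0,0,0,0])

```text
time_s: 3.13
tcp_pos: [0.6462, 0.2024, 0.1294]
tool_rot: [-2.801, -1.421, 0.005]
contact_force: [0.8, 0.2, -1.3]
finger_gap: 0.0305
```

Run:
```python
from h import *
goto([.6477,.2010,.060],.937)
im=snap("wrist","w4"); goto([.6477,.2010,.060],.937)
```

```text
tcp [0.6462 0.2024 0.1294] phi 0.9388 tilt [-3.3e-03 -4.0e-04 -1.0e+00] F [ 0.76  0.24 -1.25] t 3.1333 gap 0.030539252211437228
shift frac [-0.0004  0.0087  0.2777] roll frac 0.003696712569442928
tcp [0.6446 0.202  0.1263] phi 0.9389 tilt [-0.0078 -0.0012 -1.    ] F [-2.05 -0.15 -3.73] t 3.1833 gap 0.030597054271168277
shift frac [0.0056 0.0139 0.2652] roll frac 0.003777466954474562
```

View pics/w4.png

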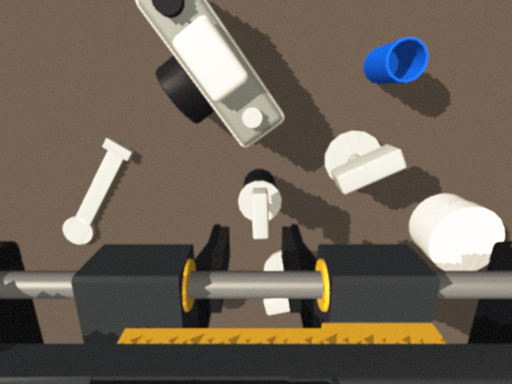

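>>> arm_command(xyz=[[0,0,0],[0,0,0],[0,0,0]], roll=[0,0,0])

```text
time_s: 3.43
tcp_pos: [0.649, 0.2025, 0.1347]
tool_rot: [2.8, 1.423, 0.005]
contact_force: [0.5, 0.7, 0.3]
finger_gap: 0.0307
```

Run:
```python
from h import *
goto([.6477,.2010,.060],.937)
im=snap("wrist","w5"); goto([.6477,.2010,.060],.937); crop(im,176,130,160,120,5,"pics/w5c.png")
```

```text
tcp [0.649  0.2025 0.1347] phi 0.9403 tilt [ 3.2e-03  7.0e-04 -1.0e+00] F [0.49 0.72 0.25] t 3.4333 gap 0.030703746686750227
shift frac [-0.0088 -0.0013  0.2989] roll frac 0.00653308050049195
tcp [0.6491 0.2025 0.1349] phi 0.9404 tilt [ 3.5e-03  7.0e-04 -1.0e+00] F [-0.19  0.23 -0.37] t 3.4833 gap 0.030496746378869975
shift frac [-0.0089 -0.0018  0.2997] roll frac 0.006733863129882556
```

View pics/w5c.png

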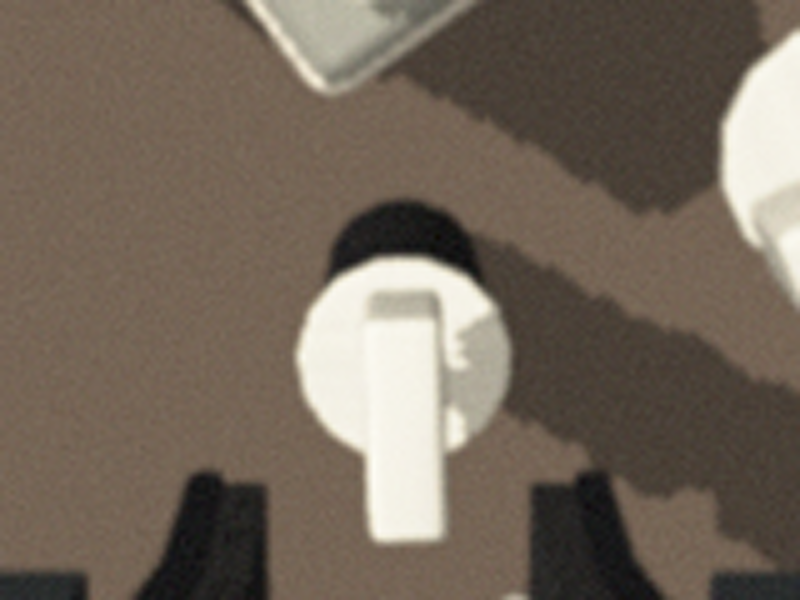

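Run:
```python
from h import *
im=ld("pics/w5.npz"); w=ld("pics/w3.npz")
f=lambda u,v,z:onz(im,176+u/5-.4,130+v/5-.4,z)
q=np.array([f(*p,.086)[:2] for p in [(367,317),(438,317),(445,541),(372,543)]])
d=(q[0]+q[1]-q[2]-q[3])/2; print(q.mean(0).round(4),"len",np.linalg.norm(d).round(4),"yaw",np.arctan2(d[1],d[0]).round(3))
print("collar",f(404,358,.054))
print(tri([ray(im,176+405.5/5-.4,130+429.5/5-.4),ray(w,176+374/5-.4,100+355/5-.4)]))
```

```text
[0.6478 0.201 ] len 0.0359 yaw 0.967
collar [0.64785105 0.2011894  0.054     ]
(array([0.64777191, 0.20093365, 0.08488524]), [7.744114068972222e-06, 7.744114069013266e-06])
```

>>> arm_command(xyz=[[-0.009,0,0.06],[-0.009,-0.002,0.12],[-0.009,-0.002,0.18],[-0.009,-0.002,0.2],[-0.009,-0.002,0.2]], roll=[-0.03,-0.03,-0.03,-0.03,-0.03])

```text
time_s: 3.9
tcp_pos: [0.6441, 0.2002, 0.0797]
tool_rot: [-2.789, -1.444, 0.007]
contact_force: [-0.3, -0.5, 0.7]
finger_gap: 0.0303
```

Run:
```python
from h import *
goto([.6478,.2010,.060],.955)
```

```text
tcp [0.6441 0.2002 0.0797] phi 0.9554 tilt [-4.7e-03 -8.0e-04 -1.0e+00] F [-0.29 -0.52  0.66] t 3.9 gap 0.030268949403587278
shift frac [0.0113 0.0105 0.0785] roll frac 0.0008938947145908926
```

>>> arm_command(xyz=[[0,0,0.02],[0,0,0.04],[0,0,0.06],[0,0,0.06],[0,0,0.06]], roll=[0,0,0,0,0])

```text
time_s: 4.32
tcp_pos: [0.6458, 0.2005, 0.0673]
tool_rot: [-2.79, -1.445, 0.001]
contact_force: [0.1, 0.4, 0.4]
finger_gap: 0.0308
```

>>> arm_command(xyz=[[0,0,0],[0,0,0]], roll=[0,0])

```text
time_s: 4.48
tcp_pos: [0.6463, 0.2006, 0.068]
tool_rot: [2.789, 1.445, 0.001]
contact_force: [0.4, 0.5, 0.2]
finger_gap: 0.0307
```

Run:
```python
from h import *
goto([.6478,.2010,.060],.955)
im=snap("wrist","w6"); goto([.6478,.2010,.060],.955)
```

```text
tcp [0.6463 0.2006 0.068 ] phi 0.9558 tilt [ 8.e-04  2.e-04 -1.e+00] F [0.45 0.5  0.24] t 4.4833 gap 0.030723662350633348
shift frac [0.0046 0.0039 0.0322] roll frac 0.0015349831079241039
tcp [0.6463 0.2006 0.068 ] phi 0.9558 tilt [ 7.e-04  2.e-04 -1.e+00] F [-0.11  0.54 -0.61] t 4.5333 gap 0.030268582173346017
shift frac [0.0047 0.0041 0.032 ] roll frac 0.0015405146760647526
```

View pics/w6.png

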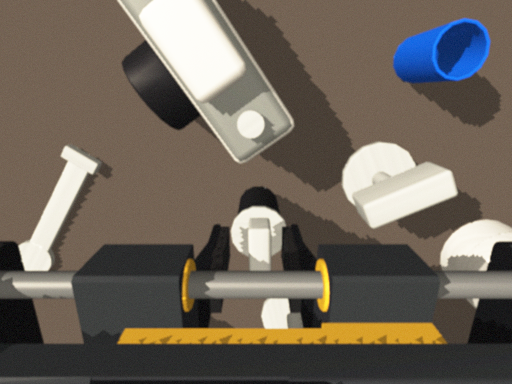

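The bar, at about (260,243), is centred between the fingers. I'll descend the last 8 mm and close.

>>> arm_command(xyz=[[0.005,0.004,0.012],[0.005,0.004,0.024],[0.005,0.004,0.032],[0.005,0.004,0.032],[0.005,0.004,0.032]], roll=[0,0,0,0,0])

```text
time_s: 4.95
tcp_pos: [0.6472, 0.2009, 0.059]
tool_rot: [-2.789, -1.445, 0.001]
contact_force: [-0.7, -0.3, -0.2]
finger_gap: 0.0303
```

>>> arm_command(xyz=[[0,0,0],[0,0,0],[0,0,0],[0,0,0],[0,0,0]], roll=[0,0,0,0,0], jaw=-1)

```text
time_s: 5.37
tcp_pos: [0.6476, 0.201, 0.0596]
tool_rot: [-2.79, -1.445, -0.0]
contact_force: [-0.1, 0.1, 0.2]
finger_gap: 0.0121
```

Run:
```python
from h import *
goto([.6478,.2010,.060],.955)
im=snap("wrist","w7"); crop(im,176,150,160,120,5,"pics/w7c.png")
```

```text
tcp [0.6476 0.201  0.0596] phi 0.9558 tilt [ 1.e-04  1.e-04 -1.e+00] F [-0.14  0.07  0.15] t 5.3667 gap 0.012104760615371912
shift frac [ 0.0005  0.0009 -0.0016] roll frac 0.0016571463283334698
```

View pics/w7c.png

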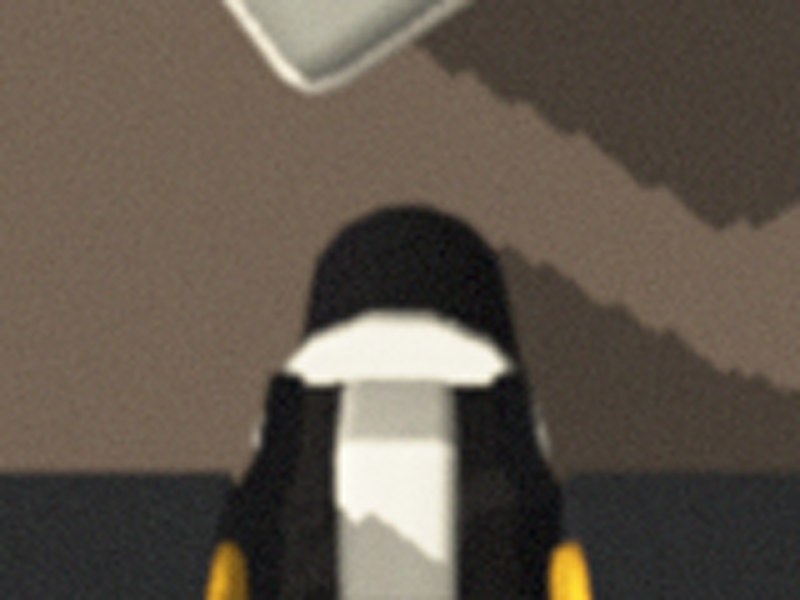

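Gripped with a gap of 12.1 mm, which matches the bar. Now lifting straight up.

>>> arm_command(xyz=[[0,0,-0.04],[0,0,-0.1],[0,0,-0.2],[0,0,-0.32],[0,0,-0.44]], roll=[0,0,0,0,0])

```text
time_s: 5.83
tcp_pos: [0.6473, 0.201, 0.1718]
tool_rot: [-2.79, -1.445, -0.0]
contact_force: [0.6, 0.0, -0.8]
finger_gap: 0.0115
```

>>> arm_command(xyz=[[0,0,0],[0,0,0],[0,0,0]], roll=[0,0,0])

```text
time_s: 6.08
tcp_pos: [0.6476, 0.201, 0.1704]
tool_rot: [2.789, 1.445, 0.001]
contact_force: [0.2, -0.3, -0.7]
finger_gap: 0.0118
```

Run:
```python
from h import *
im=snap("side","s2"); crop(im,160,160,160,120,5,"pics/s2c.png")
im=snap("wrist","w8")
goto([.5868,-.078,.17],-.043)
```

```text
tcp [0.6464 0.2008 0.1681] phi 0.9558 tilt [-2.7e-03 -5.0e-04 -1.0e+00] F [-0.51 -0.34 -0.94] t 6.1833 gap 0.011316364495087593
shift frac [-1.0485  0.4485 -0.0064] roll frac 1.9976226058446822
```

View pics/s2.png

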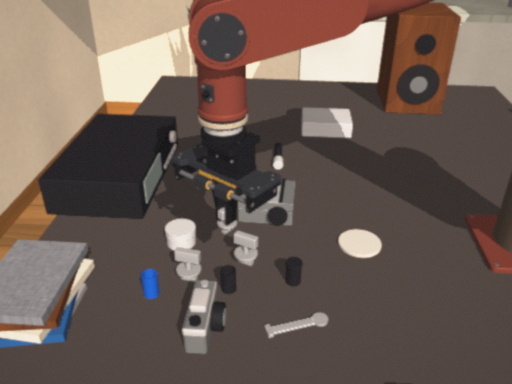

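View pics/w8.png

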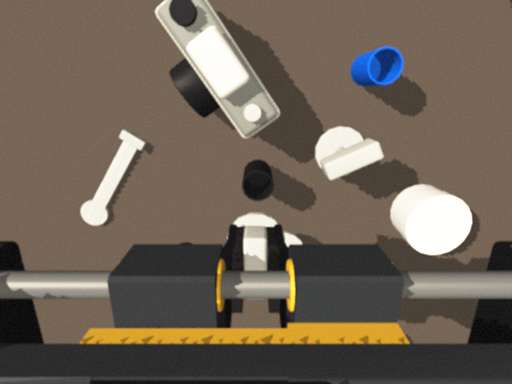

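>>> arm_command(xyz=[[-0.1,0.04,-0.04],[-0.2,0.09,-0.08],[-0.31,0.13,-0.12],[-0.42,0.18,-0.12],[-0.52,0.22,-0.12]], roll=[0.2,0.4,0.6,0.8,1])

```text
time_s: 6.6
tcp_pos: [0.6167, 0.0616, 0.1988]
tool_rot: [3.062, 0.702, -0.002]
contact_force: [-0.1, -0.3, -1.6]
finger_gap: 0.012
```

Run:
```python
from h import *
goto([.580,-.078,.20],-.043)
```

```text
tcp [0.6167 0.0616 0.1988] phi 0.451 tilt [-1.3e-03 -3.0e-04 -1.0e+00] F [-0.08 -0.28 -1.55] t 6.6 gap 0.011978334881179237
shift frac [-0.3753  0.4386 -0.0045] roll frac 0.987910617361563
```

>>> arm_command(xyz=[[-0.08,0.09,0],[-0.16,0.18,0],[-0.24,0.27,0],[-0.32,0.36,0],[-0.37,0.43,0]], roll=[0.2,0.4,0.6,0.8,0.99])

```text
time_s: 7.02
tcp_pos: [0.5797, -0.0761, 0.1978]
tool_rot: [-3.141, 0.071, 0.006]
contact_force: [0.4, -0.1, -0.8]
finger_gap: 0.0119
```

>>> arm_command(xyz=[[0,0,0],[0,0,0],[0,0,0],[0,0,0],[0,0,0]], roll=[0,0,0,0,0])

```text
time_s: 7.43
tcp_pos: [0.5817, -0.073, 0.1991]
tool_rot: [-3.141, 0.058, 0.001]
contact_force: [-0.4, 0.8, -0.6]
finger_gap: 0.0116
```

Run:
```python
from h import *
im=snap("wrist","w9"); crop(im,176,90,160,120,5,"pics/w9c.png")
goto([.580,-.078,.20],-.043)
```

```text
tcp [ 0.5818 -0.073   0.1992] phi -0.0372 tilt [-5.e-04  3.e-04 -1.e+00] F [-0.28  0.05 -1.23] t 7.4833 gap 0.0117360882387359
shift frac [-0.0063  0.0201 -0.003 ] roll frac 0.011649930467735006
```

View pics/w9.png

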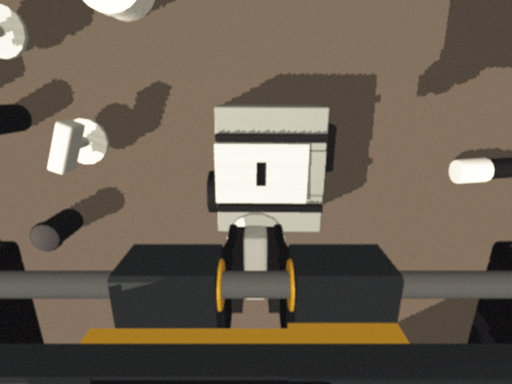

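View pics/w9c.png

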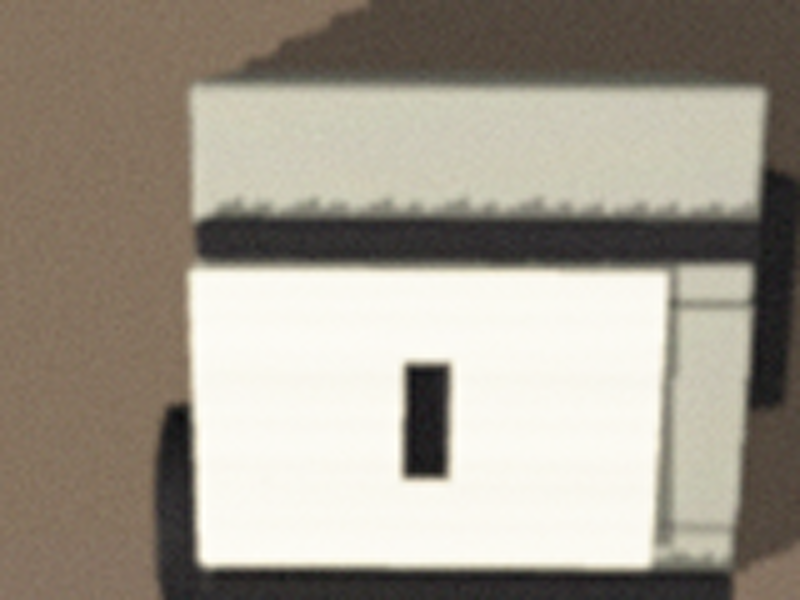

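Run:
```python
from h import *
im=ld("pics/w9.npz"); a=ld("pics/w1.npz"); o=get_obs()
f=lambda u,v,z:onz(im,176+u/5-.4,90+v/5-.4,z)
S=np.array([f(*p,.066)[:2] for p in [(404,362),(450,362),(450,478),(404,478)]]); print(S.mean(0), np.linalg.norm(S[0]-S[3]),np.linalg.norm(S[0]-S[1]))
for i,j in [(0,3),(1,2)]: d=S[i]-S[j]; print(np.arctan2(d[1],d[0]))
P=np.array([f(*p,.066)[:2] for p in [(190,268),(670,270),(652,570),(199,568)]])
d=P[0]-P[1]; print("plate yaw", np.arctan2(-d[0],d[1]))
d=P[3]-P[2]; print("plate yaw", np.arctan2(-d[0],d[1]), P.mean(0))
M=R.from_rotvec(o["tool_rot"]).as_matrix(); print("cam in tool",M.T@(im["eye"]-o["tcp_pos"]))
crop(im,215,190,80,110,6,"pics/w9k.png")
```

```text
[ 0.58745041 -0.07628403] 0.023777213536547416 0.009019836235057338
-0.03566163079403812
-0.02657992152846018
plate yaw -0.04057095910072914
plate yaw -0.04054601282790521 [ 0.58685089 -0.07639106]
cam in tool [ 0.08360683 -0.00199038 -0.16161512]
```

View pics/w9k.png

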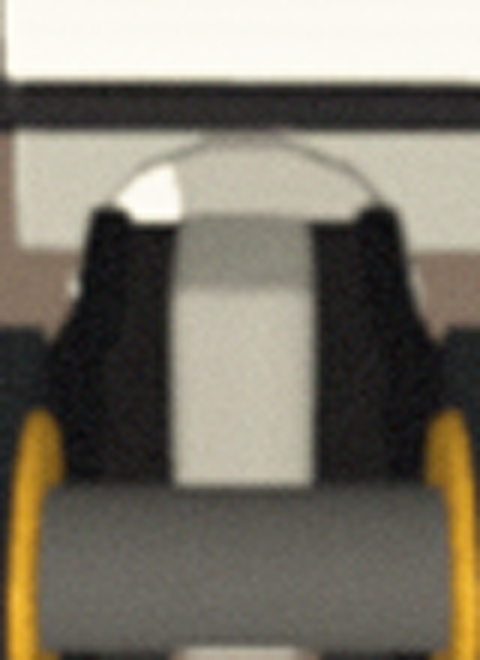

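Run:
```python
from h import *
goto([.550,-.0783,.104],-.04)
im=ld("pics/w9.npz"); o=get_obs(); M=R.from_rotvec(o["tool_rot"]).as_matrix()
def tz(u,v,zt):
    p=onz(im,215+u/6-.4,190+v/6-.4,o["tcp_pos"][2]-zt); return M.T@(p-o["tcp_pos"])
print("bar far edge",tz(172,286,-.0264),tz(313,286,-.0264)); print("collar far edge",tz(245,135,.0056))
```

```text
tcp [ 0.5818 -0.073   0.1992] phi -0.0372 tilt [-5.e-04  3.e-04 -1.e+00] F [-0.28  0.05 -1.23] t 7.4833 gap 0.0117360882387359
shift frac [-0.126   0.0259  0.381 ] roll frac 0.005649930467735015
bar far edge [ 0.016026   -0.00810265 -0.02640565] [ 0.01604516  0.0033293  -0.02640893]
collar far edge [ 0.01631771 -0.00223812  0.00559253]
```

>>> arm_command(xyz=[[-0.04,0.02,0.06],[-0.08,0.026,0.14],[-0.126,0.026,0.22],[-0.126,0.026,0.28],[-0.126,0.026,0.32]], roll=[0,0,0,0,0])

```text
time_s: 7.9
tcp_pos: [0.5486, -0.0784, 0.1176]
tool_rot: [-3.14, 0.06, 0.004]
contact_force: [0.2, 0.2, -0.9]
finger_gap: 0.0119
```

>>> arm_command(xyz=[[0,0,0.01],[0,0,0.03],[0,0,0.05],[0,0,0.05],[0,0,0.05]], roll=[0,0,0,0,0])

```text
time_s: 8.32
tcp_pos: [0.5504, -0.0795, 0.1074]
tool_rot: [3.141, -0.061, 0.001]
contact_force: [-0.6, 0.7, -1.5]
finger_gap: 0.0119
```

>>> arm_command(xyz=[[0,0,0],[0,0,0],[0,0,0]], roll=[0,0,0])

```text
time_s: 8.57
tcp_pos: [0.5503, -0.0796, 0.1075]
tool_rot: [3.141, -0.062, 0.001]
contact_force: [-0.6, -0.6, 0.0]
finger_gap: 0.0121
```

Run:
```python
from h import *
im=snap("wrist","w10"); crop(im,196,150,120,100,6,"pics/w10c.png")
goto([.550,-.0783,.104],-.04)
im=snap("side","s10"); crop(im,220,150,90,90,6,"pics/s10c.png")
goto([.550,-.0783,.104],-.04)
```

```text
tcp [ 0.5502 -0.0795  0.1074] phi -0.0393 tilt [ 6.e-04 -2.e-04 -1.e+00] F [-0.22 -0.17 -0.46] t 8.6167 gap 0.012067524881138072
shift frac [-0.0011 -0.0049  0.0138] roll frac 0.0014542052284203938
tcp [ 0.5502 -0.0795  0.1073] phi -0.0393 tilt [ 5.e-04 -1.e-04 -1.e+00] F [-1.22 -0.48 -0.9 ] t 8.6667 gap 0.011567926020705341
shift frac [-0.0008 -0.0047  0.0134] roll frac 0.001316861009079226
```

View pics/w10c.png

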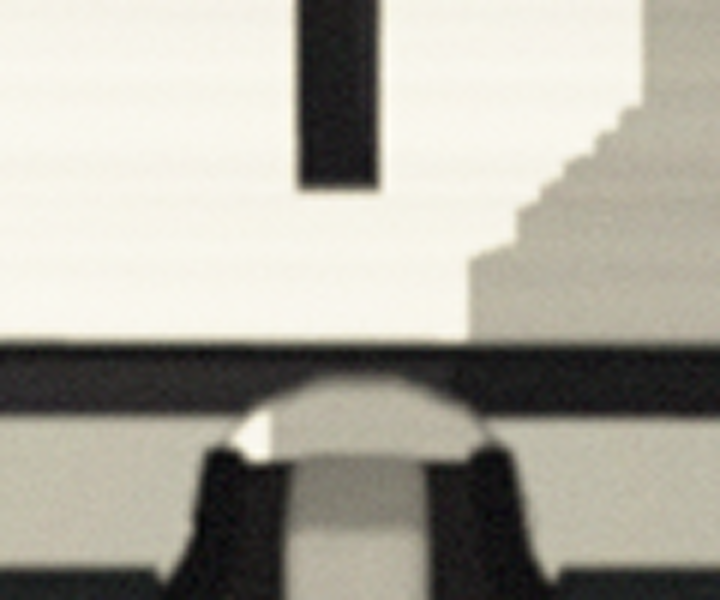

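View pics/s10c.png

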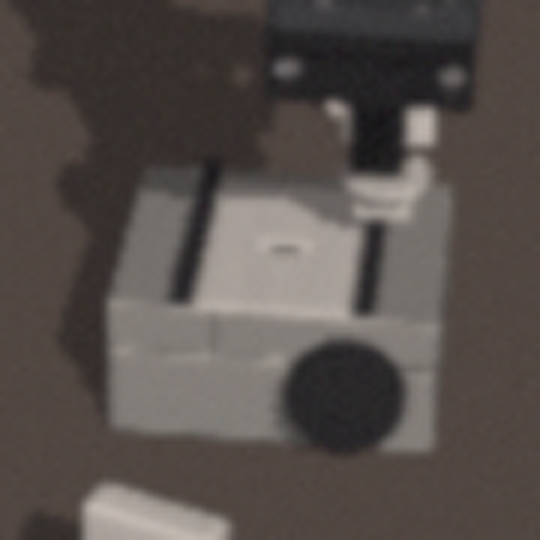

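Run:
```python
from h import *
im=ld("pics/w10.npz"); crop(im,226,130,60,60,10,"pics/w10s.png")
p=np.array([.5502,-.0795,.1074]); M=R.from_rotvec([np.pi*np.cos(-.0393/2),np.pi*np.sin(-.0393/2),0]).as_matrix()
def tz(u,v,z):
    return (M.T@(onz(im,196+u/6-.42,150+v/6-.42,z)-p)).round(4)
for u in (298,379,338.5): print("slot near end",tz(u,188,.066))
zc=.1074-.0056
print("collar top far",tz(362,375,zc),"sides",tz(228,440,zc),tz(497,440,zc))
zb=.1074+.0264
print("bar far",tz(284,525,zb),tz(430,525,zb))
print("cam",M.T@(im["eye"]-p))
```

```text
slot near end [ 0.0251 -0.0092  0.0414]
slot near end [0.0251 0.0001 0.0414]
slot near end [ 0.0251 -0.0046  0.0414]
collar top far [ 0.0164 -0.0019  0.0056] sides [ 0.0095 -0.0151  0.0056] [0.0095 0.0115 0.0056]
bar far [ 0.0161 -0.0082 -0.0264] [ 0.0161  0.0037 -0.0264]
cam [ 0.08362231 -0.00194592 -0.16199379]
```

View pics/w10s.png

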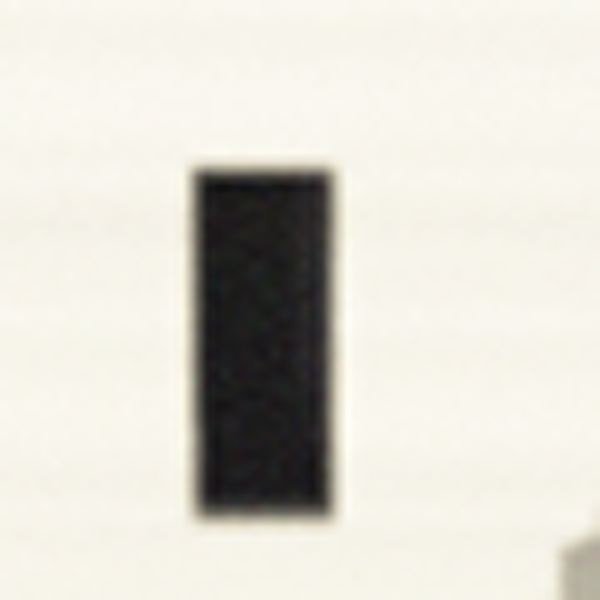

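Run:
```python
from h import *
im=ld("pics/w10.npz")
p=np.array([.5502,-.0795,.1074]); M=R.from_rotvec([np.pi*np.cos(-.0393/2),np.pi*np.sin(-.0393/2),0]).as_matrix()
tz=lambda u,v:(M.T@(onz(im,226+u/10-.45,130+v/10-.45,.066)-p))
n=tz(264,514);f=tz(264,170);print(n,f,(n+f)/2); c=(n+f)/2
print([ (tz(*a)).round(4) for a in [(195,170),(331,170),(198,514),(331,514)]])
s=ld("pics/s10.npz"); 
key=np.array([-.0014,-.0015,.0414]); d=c-key; d[2]=0; print("shift",d,d/.25,"target",p+M@d)
```

```text
[ 0.02509097 -0.00460021  0.0414    ] [ 0.0489198  -0.00453005  0.0414    ] [ 0.03700539 -0.00456513  0.0414    ]
[array([ 0.0489, -0.0091,  0.0414]), array([ 0.0489, -0.0001,  0.0414]), array([ 0.0251, -0.0092,  0.0414]), array([0.0251, 0.    , 0.0414])]
shift [ 0.03840539 -0.00306513  0.        ] [ 0.15362155 -0.01226052  0.        ] target [ 0.58869616 -0.07794618  0.1074    ]
```

>>> arm_command(xyz=[[0.04,-0.012,0],[0.08,-0.012,0],[0.12,-0.012,0],[0.154,-0.012,0],[0.154,-0.012,0.02]], roll=[0,0,0,0,0])

```text
time_s: 9.08
tcp_pos: [0.5908, -0.0783, 0.1033]
tool_rot: [3.14, -0.061, 0.005]
contact_force: [0.5, -0.1, -0.3]
finger_gap: 0.0119
```

>>> arm_command(xyz=[[0,0,0.015],[0,0,0.03],[0,0,0.03],[0,0,0.03],[0,0,0.03]], roll=[0,0,0,0,0])

```text
time_s: 9.5
tcp_pos: [0.5882, -0.0779, 0.0945]
tool_rot: [-3.141, 0.062, 0.0]
contact_force: [-0.7, -0.4, -1.0]
finger_gap: 0.0117
```

Run:
```python
from h import *
im=snap("side","s11"); crop(im,220,150,90,90,6,"pics/s11c.png")
goto([.5887,-.0779,.094],-.04)
```

```text
tcp [ 0.5885 -0.0779  0.0947] phi -0.0393 tilt [ 2.e-04 -0.e+00 -1.e+00] F [-1.42 -0.41 -1.62] t 9.55 gap 0.011668603966649567
shift frac [ 0.0009 -0.0002  0.0027] roll frac 0.0014542779586062954
```

View pics/s11c.png

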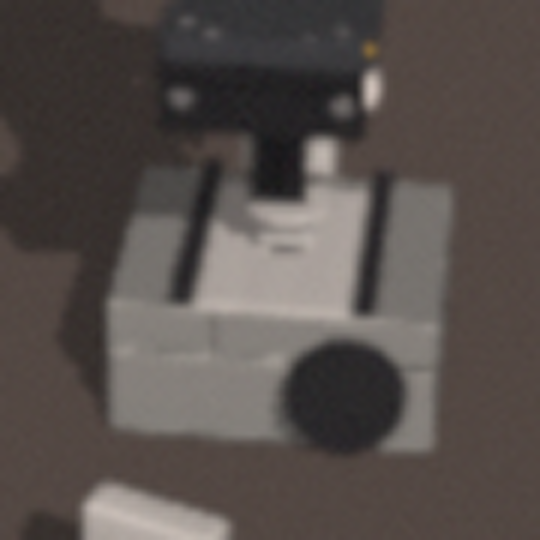

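>>> arm_command(xyz=[[0,0,0.004],[0,0,0.008],[0,0,0.012],[0,0,0.016],[0,0,0.016]], roll=[0,0,0,0,0])

```text
time_s: 9.97
tcp_pos: [0.5884, -0.0779, 0.0903]
tool_rot: [-3.141, 0.062, 0.001]
contact_force: [0.1, -0.1, -1.0]
finger_gap: 0.0116
```

>>> arm_command(xyz=[[0,0,0.003],[0,0,0.006],[0,0,0.009],[0,0,0.009]], roll=[0,0,0,0])

```text
time_s: 10.3
tcp_pos: [0.5885, -0.0779, 0.0881]
tool_rot: [-3.141, 0.062, 0.0]
contact_force: [-0.4, -1.2, -0.2]
finger_gap: 0.0118
```

>>> arm_command(xyz=[[0,0,0.003],[0,0,0.006],[0,0,0.009],[0,0,0.009]], roll=[0,0,0,0])

```text
time_s: 10.63
tcp_pos: [0.5884, -0.0779, 0.0858]
tool_rot: [-3.141, 0.062, 0.001]
contact_force: [-0.2, -0.5, -1.0]
finger_gap: 0.0117
```

No contact force, and the foot should be about 6 mm below the plate face, so it is in the slot. I'll carry on to the pad.

>>> arm_command(xyz=[[0,0,0.004],[0,0,0.008],[0,0,0.012],[0,0,0.016],[0,0,0.016]], roll=[0,0,0,0,0])

```text
time_s: 11.05
tcp_pos: [0.5887, -0.078, 0.0824]
tool_rot: [3.141, -0.062, 0.001]
contact_force: [-1.1, 0.6, 2.9]
finger_gap: 0.0118
```

Run:
```python
from h import *
im=snap("side","s12"); crop(im,220,150,90,90,6,"pics/s12c.png")
goto([.5887,-.0779,.0768],-.04)
```

```text
tcp [ 0.5887 -0.078   0.0824] phi -0.0392 tilt [ 3.e-04 -1.e-04 -1.e+00] F [-0.74  0.22  3.59] t 11.1 gap 0.01207845905812736
shift frac [-0.0002 -0.0002  0.0225] roll frac 0.0016803483395546048
```

View pics/s12c.png

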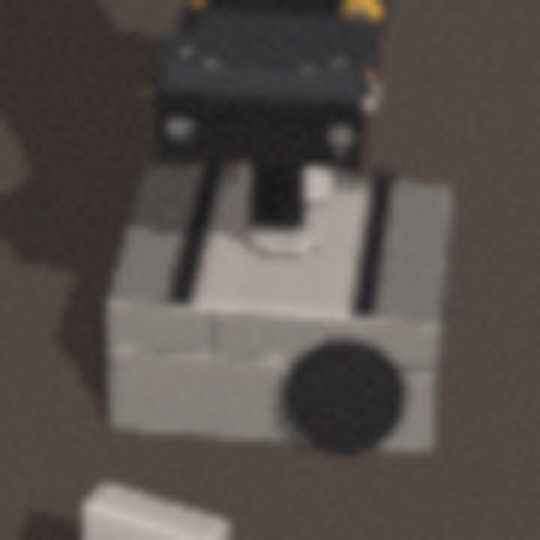

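The spring force is about 4 N where it should be, so the foot is through and on the pad. I'll press below the ridges.

>>> arm_command(xyz=[[0,0,0.004],[0,0,0.008],[0,0,0.012],[0,0,0.015],[0,0,0.015]], roll=[0,0,0,0,0])

```text
time_s: 11.52
tcp_pos: [0.5888, -0.078, 0.0785]
tool_rot: [3.141, -0.062, 0.001]
contact_force: [-1.8, -0.2, 4.4]
finger_gap: 0.0116
```

>>> arm_command(xyz=[[0,0,0.003],[0,0,0.006],[0,0,0.007],[0,0,0.007]], roll=[0,0,0,0])

```text
time_s: 11.85
tcp_pos: [0.5888, -0.078, 0.077]
tool_rot: [3.141, -0.062, 0.001]
contact_force: [-1.6, 0.3, 5.7]
finger_gap: 0.0117
```

Run:
```python
from h import *
goto([.5887,-.0779,.0768],-.04)
```

```text
tcp [ 0.5888 -0.078   0.077 ] phi -0.0392 tilt [ 6.e-04 -1.e-04 -1.e+00] F [-1.64  0.32  5.65] t 11.85 gap 0.011687984555434586
shift frac [-0.0006 -0.0003  0.0007] roll frac 0.001501082674345816
```

>>> arm_command(xyz=[[0,0,0.002],[0,0,0.002],[0,0,0.002]], roll=[0,0,0])

```text
time_s: 12.1
tcp_pos: [0.5888, -0.078, 0.0766]
tool_rot: [3.141, -0.062, 0.001]
contact_force: [-3.1, 0.9, 6.3]
finger_gap: 0.0117
```

Run:
```python
from h import *
im=snap("wrist","w13"); crop(im,196,170,120,100,6,"pics/w13c.png")
goto([.5887,-.0779,.0768],-.04)
im=snap("side","s13"); crop(im,245,160,60,60,9,"pics/s13c.png")
goto([.5887,-.0779,.0768],-.04)
```

```text
tcp [ 0.5888 -0.078   0.0766] phi -0.0392 tilt [ 6.e-04 -2.e-04 -1.e+00] F [-1.85  0.42  6.73] t 12.15 gap 0.012187173065087467
shift frac [-0.0006 -0.0004 -0.0009] roll frac 0.0016480808826432325
tcp [ 0.5889 -0.078   0.0766] phi -0.0392 tilt [ 6.e-04 -2.e-04 -1.e+00] F [-0.76 -0.34  6.71] t 12.2 gap 0.011686565097965533
shift frac [-0.0006 -0.0003 -0.0008] roll frac 0.0016767048610216856
```

View pics/w13c.png

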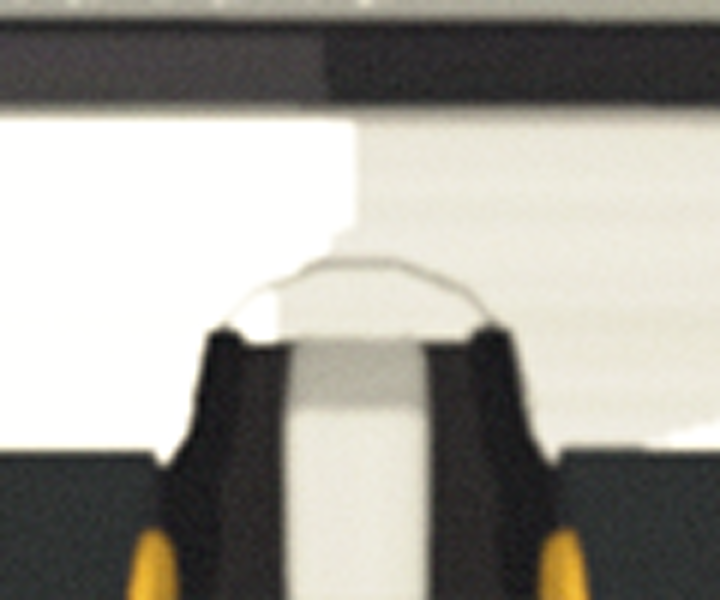

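View pics/s13c.png

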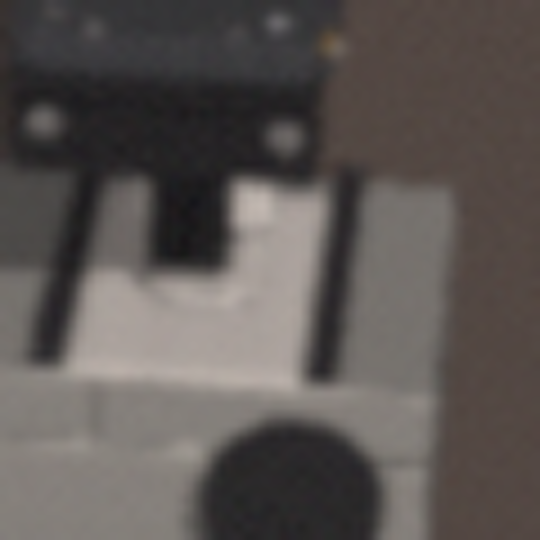

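Pressed to about 14.7 mm: spring about 7.6 N, collar just above the plate. I'll begin the turn and watch the force.

>>> arm_command(xyz=[[0,0,0],[0,0,0],[0,0,0],[0,0,0],[0,0,0]], roll=[-0.1,-0.2,-0.3,-0.4,-0.5])

```text
time_s: 12.62
tcp_pos: [0.5897, -0.0782, 0.077]
tool_rot: [3.123, 0.334, 0.004]
contact_force: [-0.5, 0.6, 6.9]
finger_gap: 0.0116
```

Run:
```python
from h import *
goto([.5888,-.0780,.0766],1.531); print(get_obs()["wrist_torque"])
```

```text
tcp [ 0.5897 -0.0782  0.077 ] phi 0.2132 tilt [ 2.5e-03 -5.0e-04 -1.0e+00] F [-0.5   0.65  6.91] t 12.6167 gap 0.011581312999213137
shift frac [-0.0034 -0.0015  0.0016] roll frac -2.635648494384875
[0.07815435 0.08032519 0.01494206]
```

>>> arm_command(xyz=[[0,0,0.001],[0,0,0.001],[0,0,0.001],[0,0,0.001],[0,0,0.001]], roll=[-0.18,-0.36,-0.54,-0.72,-0.88])

```text
time_s: 13.03
tcp_pos: [0.5896, -0.0779, 0.0767]
tool_rot: [2.974, 1.011, 0.003]
contact_force: [-1.2, 1.0, 7.7]
finger_gap: 0.0113
```

Run:
```python
from h import *
im=snap("wrist","w14"); crop(im,196,170,120,100,6,"pics/w14c.png")
goto([.5888,-.0780,.0766],1.531); print(get_obs()["wrist_torque"])
```

```text
tcp [ 0.5896 -0.0779  0.0767] phi 0.66 tilt [ 2.1e-03 -1.0e-04 -1.0e+00] F [-0.05  0.92  6.85] t 13.0833 gap 0.011634813694187405
shift frac [-0.0026 -0.0016  0.0004] roll frac -1.7419894136795937
[ 0.16283495  0.1087405  -0.03994523]
```

View pics/w14c.png

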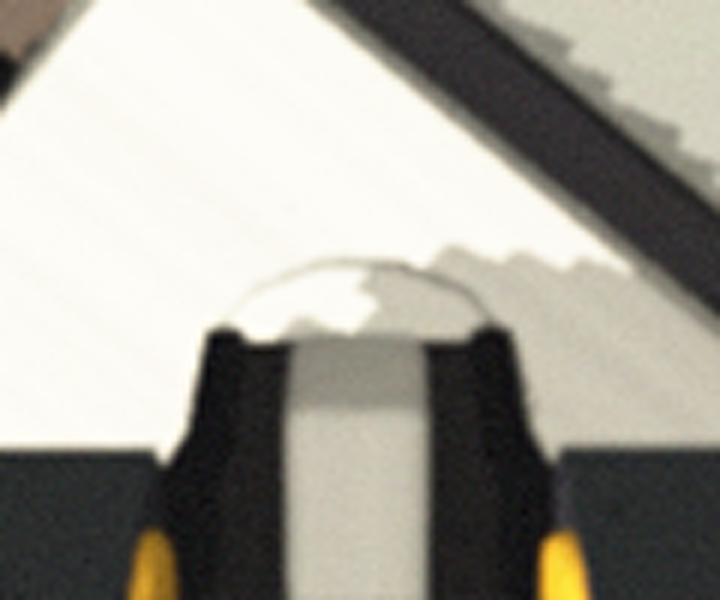

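The bar turns with the gripper and the forces are low, so I'll continue.

>>> arm_command(xyz=[[0,0,0],[0,0,0],[0,0,0],[0,0,0],[0,0,0]], roll=[-0.18,-0.36,-0.54,-0.72,-0.88])

```text
time_s: 13.5
tcp_pos: [0.5891, -0.0774, 0.0765]
tool_rot: [-2.682, -1.636, -0.002]
contact_force: [-1.8, 1.5, 6.4]
finger_gap: 0.0118
```

>>> arm_command(xyz=[[0,0,0],[0,0,0],[0,0,0],[0,0,0],[0,0,0]], roll=[-0.2,-0.4,-0.6,-0.8,-0.86])

```text
time_s: 13.92
tcp_pos: [0.5889, -0.0772, 0.0764]
tool_rot: [-2.27, -2.171, -0.002]
contact_force: [-1.8, 2.6, 7.8]
finger_gap: 0.0115
```

>>> arm_command(xyz=[[0,0,0],[0,0,0],[0,0,0]], roll=[0,0,0])

```text
time_s: 14.17
tcp_pos: [0.589, -0.0772, 0.0764]
tool_rot: [-2.276, -2.165, -0.002]
contact_force: [-1.4, 2.3, 6.7]
finger_gap: 0.0115
```

Run:
```python
from h import *
im=snap("wrist","w15"); crop(im,196,150,120,100,6,"pics/w15c.png")
goto([.5888,-.0780,.0766],1.531); print(get_obs()["wrist_torque"])
```

```text
tcp [ 0.589  -0.0773  0.0764] phi 1.5209 tilt [ 9.e-04  9.e-04 -1.e+00] F [-1.91  3.43  6.85] t 14.2167 gap 0.012068167468344344
shift frac [-0.003  -0.0006 -0.0009] roll frac -0.020267230507493128
[0.50998442 0.21267227 0.02904169]
```

View pics/w15c.png

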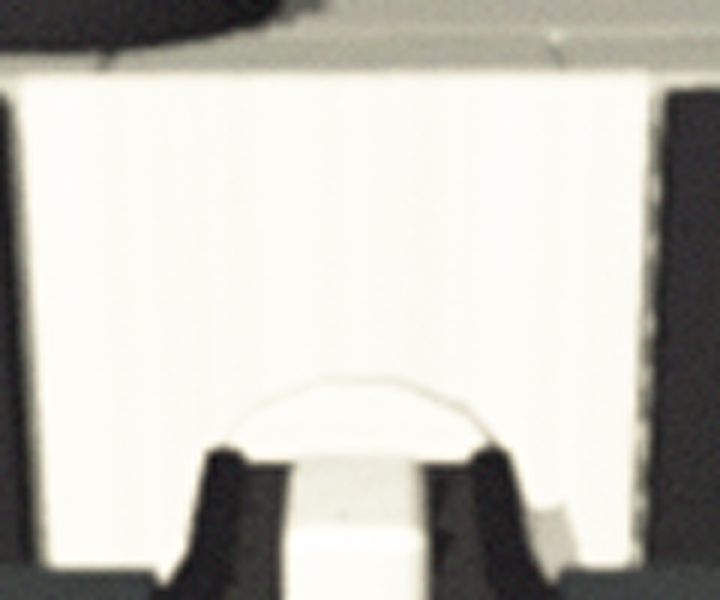

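>>> arm_command(xyz=[[0.003,0,0],[0.003,0,-0.005],[0.003,0,-0.01],[0.003,0,-0.016],[0.003,0,-0.016]], roll=[-0.02,-0.02,-0.02,-0.02,-0.02])

```text
time_s: 14.63
tcp_pos: [0.5888, -0.0771, 0.0801]
tool_rot: [2.265, 2.176, 0.001]
contact_force: [-0.3, 0.8, 5.3]
finger_gap: 0.0112
```

Run:
```python
from h import *
goto([.5888,-.0775,.0816],1.531); print(get_obs()["wrist_torque"])
```

```text
tcp [ 0.5888 -0.0771  0.0801] phi 1.5307 tilt [ 4.e-04  2.e-04 -1.e+00] F [-0.31  0.8   5.35] t 14.6333 gap 0.011200537660812051
shift frac [-0.0018  0.0001 -0.0062] roll frac -0.0005422199560141117
[ 0.19636396  0.14817533 -0.07902213]
```

>>> arm_command(xyz=[[0,0,0],[0,0,0],[0,0,0],[0,0,0],[0,0,0]], roll=[0,0,0,0,0], jaw=-0.3)

```text
time_s: 15.05
tcp_pos: [0.5883, -0.0772, 0.0793]
tool_rot: [-2.265, -2.176, 0.001]
contact_force: [0.7, 0.2, -0.2]
finger_gap: 0.0292
```

Run:
```python
from h import *
goto([.5888,-.0775,.20],1.531)
im=snap("wrist","w16"); crop(im,196,150,120,100,6,"pics/w16c.png")
```

```text
tcp [ 0.5883 -0.0772  0.0793] phi 1.5308 tilt [-7.e-04  1.e-04 -1.e+00] F [ 0.66  0.21 -0.17] t 15.05 gap 0.029224468403304633
shift frac [-0.0012  0.0017 -0.4827] roll frac -0.000488435320117997
```

View pics/w16c.png

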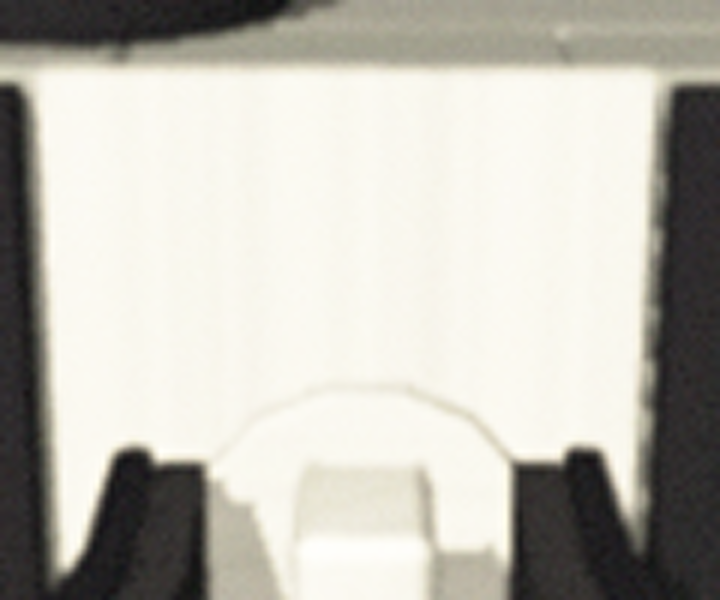

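The key is released and free of the fingers. Retreating straight up.

>>> arm_command(xyz=[[0,0,-0.06],[0,0,-0.14],[0,0,-0.24],[0,0,-0.36],[0,0,-0.48]], roll=[0,0,0,0,0])

```text
time_s: 15.52
tcp_pos: [0.588, -0.077, 0.2003]
tool_rot: [-2.265, -2.176, 0.001]
contact_force: [0.8, -0.9, -0.1]
finger_gap: 0.0303
```

>>> arm_command(xyz=[[0,0,0],[0,0,0],[0,0,0]], roll=[0,0,0])

```text
time_s: 15.77
tcp_pos: [0.5883, -0.0771, 0.1994]
tool_rot: [-2.265, -2.176, 0.0]
contact_force: [-0.2, 0.1, -0.1]
finger_gap: 0.0306
```

Run:
```python
from h import *
im=snap("wrist","w17"); crop(im,186,80,130,100,6,"pics/w17c.png")
im=snap("side","s17"); crop(im,220,150,90,90,6,"pics/s17c.png")
goto([.5888,-.0775,.20],1.531)
```

```text
tcp [ 0.5876 -0.0769  0.198 ] phi 1.5308 tilt [-2.9e-03  7.0e-04 -1.0e+00] F [-0.63 -0.8   0.23] t 15.8667 gap 0.030397875185086264
shift frac [-0.002   0.005  -0.0082] roll frac -0.00047155647890706476
```

View pics/w17c.png

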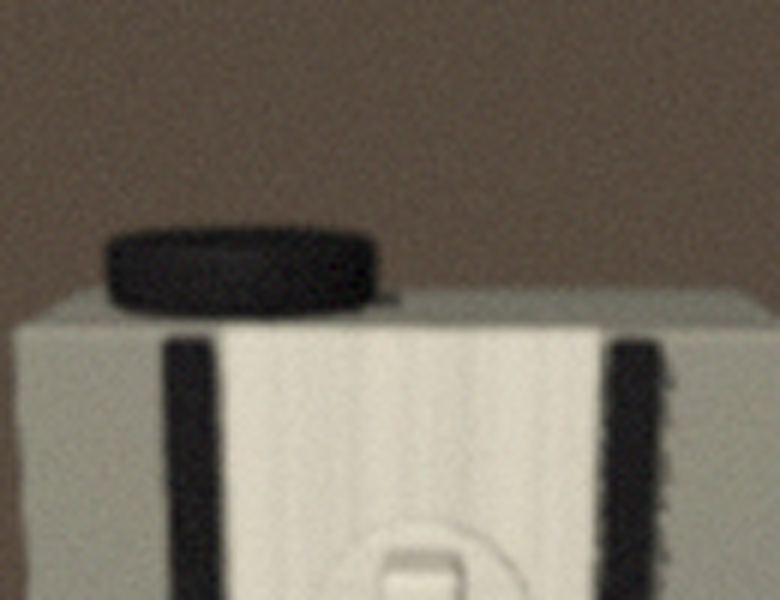

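View pics/s17c.png

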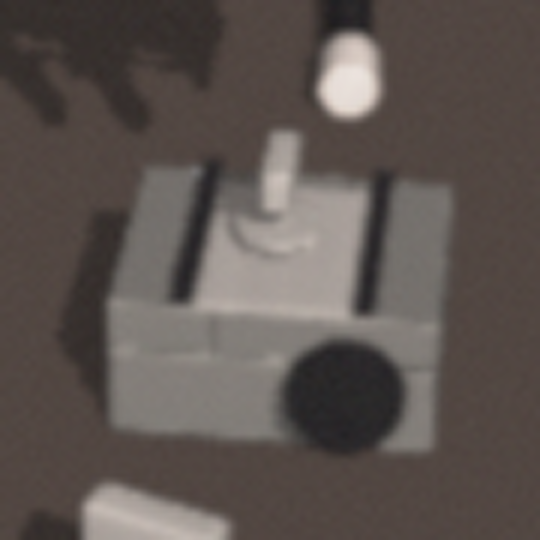

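View pics/s17.png

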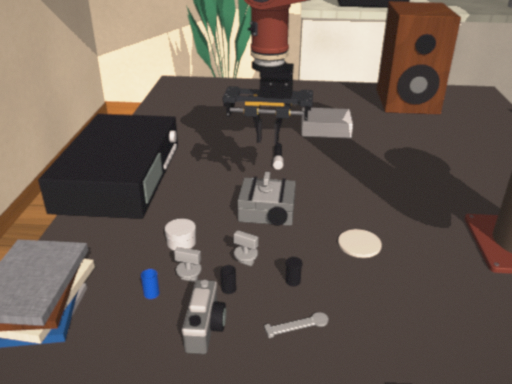

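Run:
```python
from h import *
im=ld("pics/w17.npz"); crop(im,215,150,80,90,7,"pics/w17k.png")
im=ld("pics/s17.npz"); crop(im,250,165,40,35,16,"pics/s17k.png")
```

```text
(no output)
```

View pics/w17k.png

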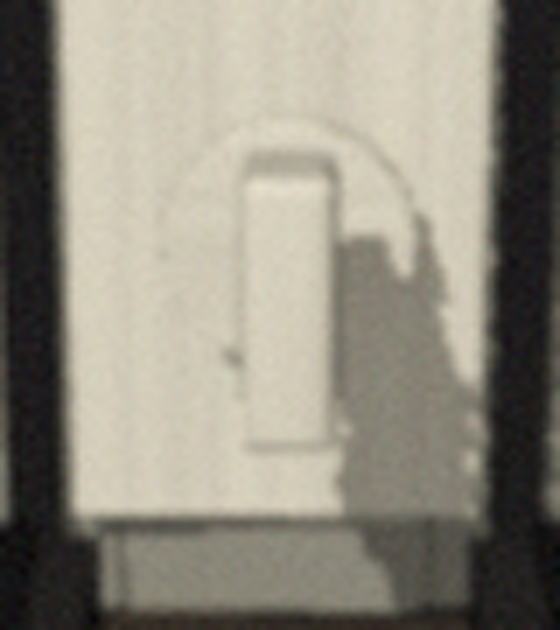

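View pics/s17k.png

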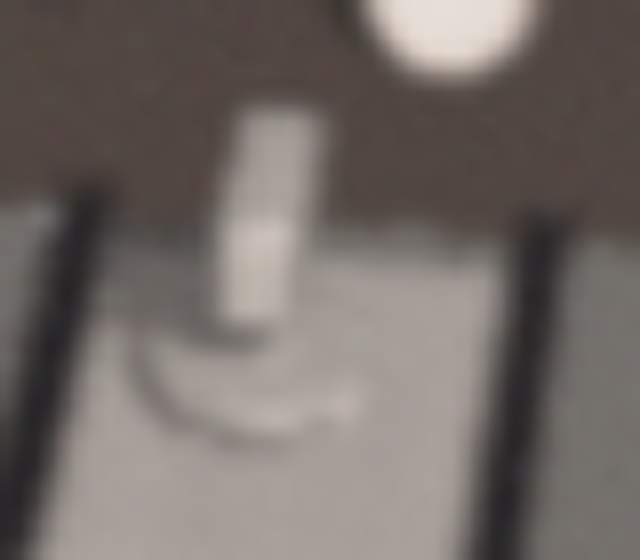

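Run:
```python
from h import *
w=ld("pics/w17.npz"); s=ld("pics/s17.npz")
W=lambda u,v:ray(w,215+u/7-.43,150+v/7-.43); S=lambda u,v:ray(s,250+u/16-.47,165+v/16-.47)
n=tri([W(287,178),S(258,222)]); f=tri([W(288,443),S(285,110)]); print("near",n,"far",f)
d=n[0]-f[0]; print("len",np.linalg.norm(d),"yaw",np.arctan2(d[1],d[0]),"tilt",d[2]/np.linalg.norm(d),"mid",(n[0]+f[0])/2)
# collar far edge at candidate heights: bottom front of collar in side, and width in wrist
for z in (.072,.076): print(z,[onz(w,215+u/7-.43,150+v/7-.43,z).round(4) for u,v in[(158,235),(415,235),(285,115)]])
# bar size in wrist image -> height
for z in (.100,.104,.108,.112):
    a=onz(w,215+287/7-.43,150+178/7-.43,z);b=onz(w,215+288/7-.43,150+443/7-.43,z);print(z,np.linalg.norm(a-b).round(4),((a+b)/2).round(4))
im=snap("top","t17"); crop(im,230,160,80,60,9,"pics/t17c.png")
```

```text
near (array([ 0.58921235, -0.05862307,  0.1088359 ]), [0.00019632720272848202, 0.00019632720272846685]) far (array([ 0.58759578, -0.09349506,  0.1081081 ]), [0.0005657331719571718, 0.0005657331719572831])
len 0.03491702318693054 yaw 1.524472184403304 tilt 0.020843807290818535 mid [ 0.58840406 -0.07605906  0.108472  ]
0.072 [array([ 0.5706, -0.0759,  0.072 ]), array([ 0.6067, -0.0773,  0.072 ]), array([ 0.5891, -0.0594,  0.072 ])]
0.076 [array([ 0.5709, -0.0748,  0.076 ]), array([ 0.6065, -0.0762,  0.076 ]), array([ 0.5892, -0.0585,  0.076 ])]
0.1 0.0358 [ 0.5887 -0.0788  0.1   ]
0.104 0.0352 [ 0.5887 -0.0775  0.104 ]
0.108 0.0347 [ 0.5888 -0.0762  0.108 ]
0.112 0.0341 [ 0.5888 -0.0748  0.112 ]
```

View pics/t17.png

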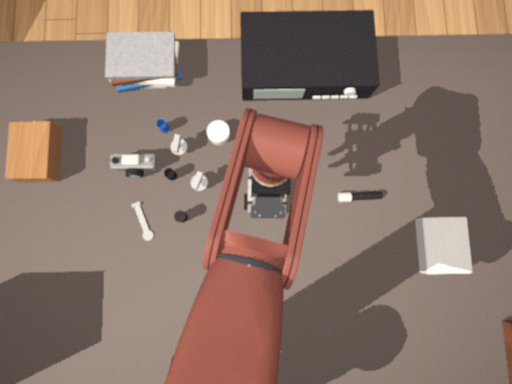

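Bar top at z = 0.1085 (expected 0.108 when seated), yaw 1.524 against −0.04 + π/2 = 1.53, and upright. All the bystanders look unmoved. Handing in.

Run:
```python
from h import *
o=get_obs(); print(o["contact_force"],o["time_s"]); print(close_job())
```

```text
[ 0.22877929 -0.48081299  0.17844292] 15.9167
the job is handed in; nothing more can be done
None
```

I took the smallest key out of the black canister and passed its foot through the slot, which sits about 8 to 9 mm off centre towards the knob. I then pressed it to about 14.7 mm, turned it 90° and let the spring lift it into its seat. The job was handed in at 15.9 s; no verdict is reported.

**Last checks**
- **Height:** the bar top measured z = 0.1085 m; seated should be about 0.108 m.
- **Turn:** the bar's yaw measured 1.524 rad; a right angle to the slot is about 1.53 rad.
- **Upright:** tilt along the bar measured about 0.02 rad (limit 0.12). I measured no tilt across the bar; it only looked upright there.
- **Forces:** the wrist force I read while pressing and turning was about 8 N at most.
- **Other things:** the canisters and other objects look unmoved in the side and top pictures. I did not re-measure their positions.
- **Gripper:** it is clear of the key, about 12 cm up.

**Disagreement:** the wrist and overhead cameras differed by about 2 to 4 mm in y on the slot and key positions. I settled this by measuring the slot against the held key at close range, and the foot then went in without side force.

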